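# Refit the washed knock-box bar and hold it for the wing nut

### The arm

A 6-joint arm with a two-finger parallel gripper is mounted at the origin on a cart in front of the work surface, level with it; the furniture and walls round the work are solid. World frame = base frame: x ahead of the robot, y to its left, z up, the work surface at z = 0. Lengths are in m, angles in rad, forces in N, time in s.
With the tool pointing down it reaches from about 0.35 to 0.775 m from the base axis. Payload 7.3 kg.
Tool frame: the origin (TCP) lies midway between the tips of the shut fingers; the grasp point (between the pads) lies 19 mm behind it (r.grasp_offset is the distance from the TCP to the grasp point, in m); z points along the fingers, y is the line along which they close (so a half turn about z gives the same grasp; the last joint's range is limited). The gripper opens to 92 mm and grips with 3 to 60 N. Pads are 19 mm wide; open, the fingers measure 130 mm over their backs; the gripper's body (75 mm by 190 mm) begins 47 mm behind the grasp point.
Start: joints at [1.111, 0.342, 1.524, -0, 1.275, -0.146], TCP at [0.162, 0.499, 0.227] pointing down, gripper open.
Joint ranges: [-2.53, 2.53], [-0.77, 2.02], [0.04, 2.7], [-1, 4.14], [0.28, 2.66], [-3.11, 3.11]. Speed limits (rad/s): [2.57, 2.57, 3.14, 3.14, 3.14, 3.14].

### API

Orientations are given as a unit quaternion [x, y, z, w].
In Python, from workcell import sensors, viewer, order, r gives the robot as it stands.
- The arm moves only by the tool move_arm, never from a script. Its argument "targets" is text: rows parted by semicolons, each of 7 numbers parted by spaces: the turn, a rotation vector about the tool's x, y, z in rad, then the shift along the tool's x, y, z in cm, then the opening, from 0 (shut) to 1 (fully open). A call has 1 to 20 rows; each row is the pose to reach, as a shift and turn from the pose commanded when the call began, along the tool's axes at that moment; what a row does not reach only later rows make up. A row lasts 1/10 s, in which the tool goes at most 50 mm and 8.59 degrees, less where a joint would pass 70% of its speed; a pose out of reach is approached as far as the arm can. A call with a gripper value outside its range is refused whole. The fingers move at their own pace and stop on an object; "force" is the grip in N (left out, the last holds). Time passes only in rows, so rows that repeat a pose let the fingers close. It gives the time, the measured TCP pose, the force, the opening and the grip force at its end, in the units of the state.
- sensors.sense(): the state, without advancing time (a new reading comes with each control period).
- viewer.read_camera(name): name is "scene" or "side" or "wrist"; returns the picture (420x560x3 uint8, red, green, blue); there is no depth.
- viewer.calibration(name): a dict with "intrinsics" (3x3 intrinsics, pixels), "eye" and "rotation" of the camera in the world. Camera axes: x right, y down, z forward; pixel columns grow to the right and rows downward; lengths in m; the calibration is good to about 2 mm. The wrist camera is an equidistant fisheye: a pixel r from the principal point sees the ray r / f radians off the axis. A picture is of the moment at which its call begins: read the wrist's pose just before it. calibration takes no time and is no camera call; for the wrist camera it gives the pose at the moment of the call.
- order.job_done(): hands the job in; it is judged then, once.
The state is a dict: "time_s": time; "qpos": joint angles; "joint_vel": joint speeds; "joint_torque": joint torques, N m; "tcp_pos": TCP position; "tool_rot": TCP orientation; "ft_force": force on the tool from outside, world axes, zero at the start; "wrist_torque": the same for the moment, N m; "grip_width": opening from 0.0 (shut) to 1.0 (fully open); "grip_force": force on a finger pad.
Only numpy, scipy, OpenCV 4.12 (cv2) and the standard library are available. Lean on these libraries where they do the work, as an engineer would, in place of code of your own. Each camera call takes 0.05 s, during which the arm holds its last target. There are 200 camera calls.

### The job

The knock box has been washed and its cross bar lies on the ribbed drying mat. Take the bar by its wooden grip, thread it through the large rubber bush in the box wall facing the mat and on, straight across the box, through the small bush in the opposite wall, until the steel collar sits against the first bush and the threaded end sticks out on the far side. Finish while still holding the grip with the bar fully home, so that I can spin the wing nut on; do not shove or tip the box, and leave the other things where they are.

Things in the scene. Friction and masses are not known exactly. Their poses are not given: they have to be found in the camera images.
- knock_bar: Knock bar, 240 mm long, 0.12 kg, round about its y axis; origin on the axis at the collar's inner face, +y to the nose. Rubber sleeve 18 mm thick, y = 0 to 135; collar 32 mm wide, y = 0 to -6; wooden grip 22 mm thick, y = -6 to -58. It starts level in a groove of the mat, nose to the left (world +y, within 0.3 rad), axis 20 mm above the work surface (z = 0).
- bar_grip (a point): middle of the wooden grip, on the bar's axis, 32 mm behind the collar's inner face; grasp here from above, firmly (the bar balances some 35 mm ahead of the collar; held loosely, its nose droops), fingers closing across the bar. Collar and grip overhang the mat's right-hand end at the start, so fingers can straddle the grip right down to the work surface. Axes as the bar
- bar_nose (a point): tip of the bar's bare steel threaded spigot, on the axis, 182 mm from the collar's inner face; the spigot is 12 mm in diameter from y = 135 to 182 mm of the bar, its last 8 mm tapering to 6 mm; axes as the bar
- knock_box: Open-topped square steel knock box, loose on a rubber foot, 150 x 150 mm, rim 125 mm high, walls 3 mm, about 1.9 kg; slides if pushed with over roughly 10 N. Origin at the centre of its underside, z up. Large bush in its -y wall (facing the mat), small bush in its +y wall, bores on one line along the box's y, at x = 0, 98 mm above the underside. Turned up to 0.25 rad either way.
- entry_bush (a point): centre of the outer mouth of the large bush, 81 mm from the box's centre on the -y side, where the collar comes to rest; bore 23 mm in diameter, 13 mm long, mouth flared to about 26 mm; axes as the box, the bar goes in along +y
- far_bush (a point): centre of the outer end of the small bush, 79 mm from the box's centre on the +y side, 160 mm beyond entry_bush along y; bore 17 mm in diameter, 13 mm long, its inner mouth (66 mm from the box's centre) flared to about 24 mm; axes as the box. With the collar home the nose stands 22 mm out of it
- drying_mat: Grey ribbed silicone mat, 128 x 170 mm, 14 mm high over its ribs, ribs along its y axis, origin at the centre of its underside; it is stuck to the work surface
- wing_nut: Small steel wing nut, about 45 mm over the wings, 20 mm high, lying left of the box; leave it alone; origin at the centre of its underside
- tamper: coffee tamper, 58 mm in diameter, 102 mm high, behind the box to the left; leave it alone
- pitcher_a: steel milk pitcher, 86 x 124 mm, 104 mm high, at the left; leave it alone
- cup_front: white coffee cup standing upside down, 88 x 113 mm, 60 mm high, at the front left; leave it alone
- filter_basket: steel filter basket, 68 mm in diameter, 25 mm high, at the back; leave it alone
- grinder_brush: brush with a wooden handle, 31 x 182 mm, 20 mm high, lying at the back right; leave it alone

How it is judged:
By the outcome, as a careful person would: the job done as asked, in the order asked, and still so for the second after the job is handed in, while the arm keeps its last pose, push and grip.
It also fails if it takes over 58 s, if anything falls off the work surface, if the arm or the gripper's body presses on something with over 40 N, if the wrist force passes 120 N, or if a joint passes its speed limit or range.

## Working session

There is one attempt and no reset: what is moved stays moved. The work goes in short steps, Python scripts to look and compute and a tool call to move; the robot and the scene stay as the last step left them, time stands still between calls to the robot, and variables do not carry over. Pictures are saved under pics/ and viewed, at most 12 in all, crops included, and the job is handed in when it is done.

Besides the shell and the picture viewer there is one more tool, called as name(argument=value, ...) on one line, values as JSON. move_arm: Moves the arm, as the interface text tells. Its arguments: {"type":"object","properties":{"targets":{"type":"string"},"force":{"type":"number"}},"required":["targets"]}

```bash
mkdir -p pics; ls
python3 - <<'E'
from workcell import sensors, viewer, order, r
import cv2,numpy as np
s=sensors.sense();print({k:np.round(v,4).tolist() for k,v in s.items()})
for n in("scene","side","wrist"):
    c=viewer.calibration(n);print(n,{k:np.round(v,4).tolist() for k,v in c.items()})
    cv2.imwrite(f"pics/{n}0.png",viewer.read_camera(n)[:,:,::-1])
E
```

```text
pics
{'time_s': 0.0, 'qpos': [1.111, 0.3427, 1.5251, 0.0, 1.2754, -0.146], 'joint_vel': [-0.0014, -0.0005, -0.0018, 0.0004, -0.0001, -0.001], 'joint_torque': [0.0011, -43.1241, -24.4226, 0.0719, 0.0559, -0.0001], 'tcp_pos': [0.1618, 0.499, 0.226], 'tool_rot': [0.1563, 0.9877, -0.0008, -0.0002], 'ft_force': [-0.5929, 0.1966, 0.3116], 'wrist_torque': [-0.0068, -0.0145, 0.0045], 'grip_force': 0.0, 'grip_width': 0.9995}
scene {'intrinsics': [[446.6336, 0.0, 283.8426], [0.0, 446.6336, 205.1293], [0.0, 0.0, 1.0]], 'eye': [-0.1728, -0.8285, 0.7705], 'rotation': [0.811, -0.3202, 0.1696, -0.4594]}
side {'intrinsics': [[407.0048, 0.0, 280.6435], [0.0, 407.0048, 212.5951], [0.0, 0.0, 1.0]], 'eye': [0.2192, 0.607, 0.7302], 'rotation': [-0.2248, 0.8919, -0.3782, 0.1042]}
wrist {'intrinsics': [[325.1923, 0.0, 285.2078], [0.0, 325.1923, 207.1852], [0.0, 0.0, 1.0]], 'eye': [0.0826, 0.5248, 0.3833], 'rotation': [0.7989, 0.5808, 0.0915, 0.1269]}
```

View pics/scene0.png

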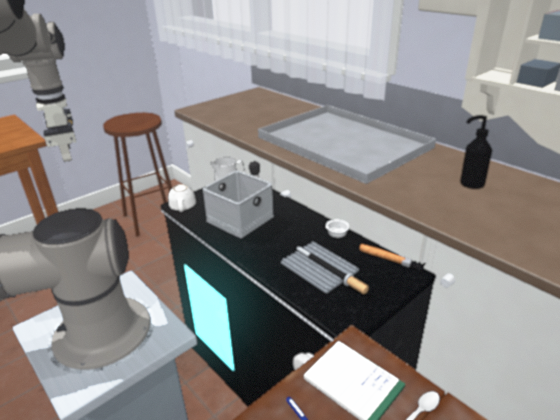

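View pics/side0.png

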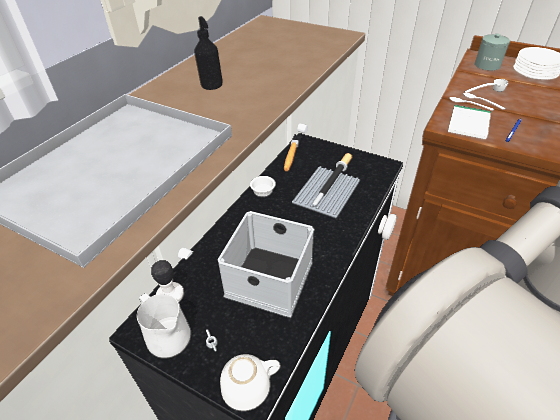

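The scene view shows the grip at about (356,284), the nose at (300,250), and the entry bush at (257,201). The side view shows the grip at (346,161), the nose at (318,205), the bushes at (279,229) and (254,281), and the rim corners at (250,213), (313,229), (291,289) and (221,263). I'll triangulate these.

```bash
cat > h.py <<'E'
import numpy as np, cv2
from scipy.spatial.transform import Rotation as R
from workcell import sensors, viewer, order, r
def ray(c,uv):
    K=c["intrinsics"]; K=np.array(K); d=(np.array(uv,float)-K[:2,2])/K[0,0]
    if c.get("fish"):
        t=np.hypot(*d); v=np.r_[d/t*np.sin(t),np.cos(t)] if t>0 else np.array([0,0,1.])
    else: v=np.r_[d,1]
    M=np.array(c["rotation"]); M=R.from_quat(M) if M.size==4 else R.from_matrix(M)
    v=M.apply(v); return np.array(c["eye"]),v/np.linalg.norm(v)
def cal(n):
    c=dict(viewer.calibration(n)); c["fish"]=n=="wrist"; return c
def plane(c,uv,z):
    e,v=ray(c,uv); return e+v*(z-e[2])/v[2]
def tri(obs):
    A=np.zeros((3,3));b=np.zeros(3);L=[]
    for c,uv in obs:
        e,v=ray(c,uv);P=np.eye(3)-np.outer(v,v);A+=P;b+=P@e;L.append((e,P))
    x=np.linalg.solve(A,b); return x,[np.linalg.norm(P@(x-e)) for e,P in L]
E
python3 - <<'E'
from h import *
a,b=cal("scene"),cal("side")
np.set_printoptions(precision=4,suppress=True)
for n,p,q in(("grip",(356,284),(346,161)),("nose",(300,250),(318,205)),("entry",(257,201),(279,229)),("far",(222,187),(254,281))):
    print(n,tri([(a,p),(b,q)]))
for q in((250,213),(313,229),(291,289),(221,263)): print(plane(b,q,.125))
for q in((346,161),(318,205)): print(plane(b,q,.02))
E
```

```text
grip (array([ 0.5211, -0.3149,  0.0201]), [np.float64(0.0007169641827311917), np.float64(0.0007169641827310444)])
nose (array([ 0.5189, -0.1143,  0.0151]), [np.float64(0.0037053283711897525), np.float64(0.003705328371189803)])
entry (array([0.527 , 0.0741, 0.0919]), [np.float64(0.0010944437734630836), np.float64(0.0010944437734630153)])
far (array([0.503 , 0.2183, 0.0914]), [np.float64(0.001346552815531507), np.float64(0.001346552815531561)])
[0.588  0.0898 0.125 ]
[0.448  0.0698 0.125 ]
[0.4188 0.2233 0.125 ]
[0.5644 0.2329 0.125 ]
[ 0.5204 -0.3143  0.02  ]
[ 0.513  -0.1065  0.02  ]
```

View pics/wrist0.png

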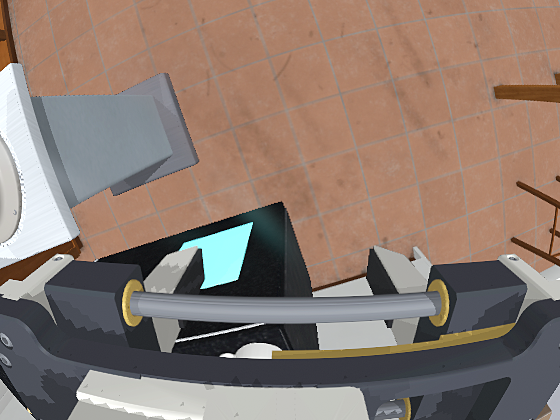

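```bash
cat >> h.py <<'E'
np.set_printoptions(precision=4,suppress=True)
def goal(p,yaw,pitch=0):
    """tool x along world direction yaw, z down; returns turn (rad), shift (cm)"""
    s=sensors.sense();T=R.from_quat(s["tool_rot"])
    G=R.from_euler('z',yaw)*R.from_matrix(np.array([[1,0,0],[0,-1,0],[0,0,-1.]]))*R.from_euler('y',pitch)
    print("turn",(T.inv()*G).as_rotvec(),"shift",T.inv().apply(np.array(p)-s["tcp_pos"])*100,"grip",s["grip_width"])
E
python3 -c "
from h import *
goal([.51,.06,.30],1.57)"
```

```text
turn [-0.001   0.0006  1.2578] shift [-46.6624 -31.03    -7.3509] grip 0.9990176382915092
```

move_arm(targets="0 0 1.258 -46.7 -31 -7.35 1;0 0 1.258 -46.7 -31 -7.35 1;0 0 1.258 -46.7 -31 -7.35 1;0 0 1.258 -46.7 -31 -7.35 1;0 0 1.258 -46.7 -31 -7.35 1;0 0 1.258 -46.7 -31 -7.35 1;0 0 1.258 -46.7 -31 -7.35 1;0 0 1.258 -46.7 -31 -7.35 1;0 0 1.258 -46.7 -31 -7.35 1;0 0 1.258 -46.7 -31 -7.35 1;0 0 1.258 -46.7 -31 -7.35 1;0 0 1.258 -46.7 -31 -7.35 1;0 0 1.258 -46.7 -31 -7.35 1;0 0 1.258 -46.7 -31 -7.35 1;0 0 1.258 -46.7 -31 -7.35 1;0 0 1.258 -46.7 -31 -7.35 1;0 0 1.258 -46.7 -31 -7.35 1")

```text
time_s: 1.85
tcp_pos: [0.51, 0.0614, 0.3004]
tool_rot: [0.707, 0.707, 0.0, 0.0]
ft_force: [-0.5, 0.5, 0.1]
grip_width: 0.999
grip_force: 0.0
```

```bash
python3 -c "
from h import *
import pickle
c=cal('wrist'); cv2.imwrite('pics/w1.png',viewer.read_camera('wrist')[:,:,::-1]); pickle.dump(c,open('c1.pkl','wb')); print(c)
goal([.515,-.28,.25],1.57)"
```

```text
{'intrinsics': array([[325.1923,   0.    , 285.2078],
       [  0.    , 325.1923, 207.1852],
       [  0.    ,   0.    ,   1.    ]]), 'eye': array([0.5107, 0.1452, 0.4576]), 'rotation': array([0.9877, 0.0003, 0.0002, 0.1563]), 'fish': True}
turn [ 0.0003 -0.0001  0.0011] shift [-34.1193   0.4687   5.0354] grip 0.9993126674249871
```

View pics/w1.png

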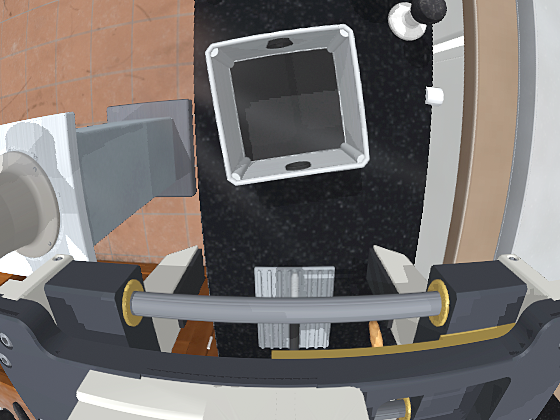

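```bash
cat > box.py <<'E'
from h import *
def box(img,c):
    g=cv2.cvtColor(img,cv2.COLOR_BGR2GRAY); m=np.zeros_like(g); m[5:215,200:385]=(g[5:215,200:385]>110)*255
    cs,_=cv2.findContours(m,cv2.RETR_EXTERNAL,cv2.CHAIN_APPROX_NONE)
    k=max(cs,key=lambda a:cv2.contourArea(cv2.convexHull(a)))
    P=np.array([plane(c,p[0],.125)[:2] for p in k])*1000
    o=P.mean(0); rc=cv2.minAreaRect((P-o).astype(np.float32)); print("rect",rc,"bbox",cv2.boundingRect(k))
    a=np.radians(rc[2]); a=(a+np.pi/4)%(np.pi/2)-np.pi/4
    # per side line fits
    ctr=o+rc[0]; Q=(P-ctr)@np.array([[np.cos(a),-np.sin(a)],[np.sin(a),np.cos(a)]])
    off={}
    for ax in(0,1):
        for sg in(-1,1):
            s=Q[(sg*Q[:,ax]>65)&(abs(Q[:,1-ax])<55)]
            f=np.polyfit(s[:,1-ax],s[:,ax],1); res=abs(np.polyval(f,s[:,1-ax])-s[:,ax]); s=s[res<1.5]
            f=np.polyfit(s[:,1-ax],s[:,ax],1); off[ax,sg]=f[1]; print(ax,sg,"off",f[1],"yaw",a+(f[0] if ax else -f[0]),len(s))
    print("centre",ctr,"yaw",a); return ctr,a
if __name__=="__main__":
    import pickle
    box(cv2.imread('pics/w1.png'),pickle.load(open('c1.pkl','rb')))
E
python3 box.py
```

```text
rect ((0.0422515869140625, -0.8944320678710938), (152.98167419433594, 152.67971801757812), 8.61217975616455) bbox (205, 24, 165, 162)
0 -1 off -75.77011210705251 yaw 0.15117705274456048 103
0 1 off 75.66920569113003 yaw 0.1522991925650216 104
1 -1 off -75.59889313290591 yaw 0.1500937410804896 103
1 1 off 75.70628585674102 yaw 0.15171907702086723 108
centre [514.2062 146.9896] yaw 0.1503108925186738
```

move_arm(targets="0 0 0 -34 0.5 5 1;0 0 0 -34 0.5 5 1;0 0 0 -34 0.5 5 1;0 0 0 -34 0.5 5 1;0 0 0 -34 0.5 5 1;0 0 0 -34 0.5 5 1;0 0 0 -34 0.5 5 1;0 0 0 -34 0.5 5 1;0 0 0 -34 0.5 5 1;0 0 0 -34 0.5 5 1;0 0 0 -34 0.5 5 1")

```text
time_s: 3.0
tcp_pos: [0.5156, -0.2782, 0.2508]
tool_rot: [0.707, 0.707, 0.0, 0.0]
ft_force: [-0.2, 0.1, 0.6]
grip_width: 1.0
grip_force: 0.0
```

```bash
python3 -c "
from h import *
import pickle
c=cal('wrist'); cv2.imwrite('pics/w2.png',viewer.read_camera('wrist')[:,:,::-1]); pickle.dump(c,open('c2.pkl','wb')); print(c['eye'],c['rotation'],sensors.sense()['joint_vel'])"
```

```text
[ 0.5162 -0.1943  0.408 ] [0.9877 0.0004 0.0005 0.1565] [-0.0024  0.0006 -0.0013 -0.0005  0.0001 -0.0033]
```

View pics/w2.png

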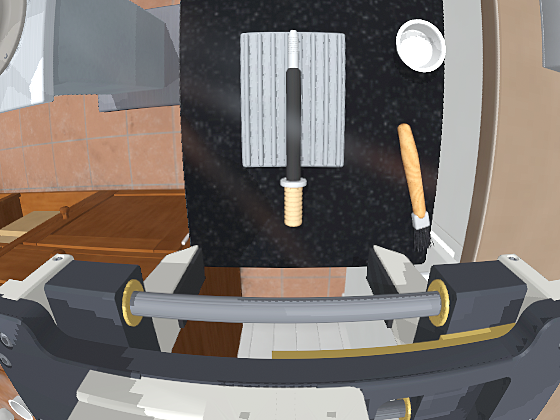

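```bash
python3 -c "
from h import *
import pickle
c=pickle.load(open('c2.pkl','rb')); im=cv2.imread('pics/w2.png').astype(int)
P=[]
for row in range(80,160,4):
    x=np.where(im[row,275:312].sum(1)<240)[0]+275
    P.append((x.mean(),row,len(x)))
for row in range(192,224,4):
    x=np.where((im[row,270:315,2]>im[row,270:315,0]+30))[0]+270
    P.append((x.mean(),row,len(x)))
print(P[::4])
W=np.array([plane(c,p[:2],.02) for p in P])
f=np.polyfit(W[:,1],W[:,0],1);print('x=f(y)',f,abs(np.polyval(f,W[:,1])-W[:,0]).max())
for n,q in(('nose',(293.5,30)),('end',(293,227))): print(n,plane(c,q,.02))
col=im[20:240,293].sum(1)//3; print(list(zip(range(20,240),col))[0:16]); print(list(zip(range(20,240),im[20:240,293].tolist()))[150:175]);print(list(zip(range(20,240),im[20:240,293].tolist()))[200:216])
g=np.array([np.polyval(f,-.30),-.3,.02]); print(g)
"
```

```text
[(np.float64(293.07142857142856), 80, 14), (np.float64(293.5), 96, 14), (np.float64(296.2), 112, 5), (np.float64(nan), 128, 0), (np.float64(293.42857142857144), 144, 7), (np.float64(293.0), 192, 19), (np.float64(292.5), 208, 18)]
x=f(y) [0.0293 0.5323] 0.007088368973355297
nose [ 0.5261 -0.1031  0.02  ]
end [ 0.5266 -0.3471  0.02  ]
[(20, np.int64(41)), (21, np.int64(39)), (22, np.int64(38)), (23, np.int64(36)), (24, np.int64(35)), (25, np.int64(36)), (26, np.int64(35)), (27, np.int64(33)), (28, np.int64(27)), (29, np.int64(0)), (30, np.int64(255)), (31, np.int64(255)), (32, np.int64(253)), (33, np.int64(254)), (34, np.int64(254)), (35, np.int64(254))]
[(170, [79, 77, 78]), (171, [78, 76, 78]), (172, [78, 77, 78]), (173, [77, 76, 76]), (174, [77, 77, 78]), (175, [76, 76, 78]), (176, [77, 76, 77]), (177, [77, 77, 78]), (178, [76, 75, 77]), (179, [71, 71, 72]), (180, [72, 71, 72]), (181, [134, 131, 128]), (182, [223, 219, 214]), (183, [255, 255, 255]), (184, [255, 255, 252]), (185, [255, 255, 248]), (186, [255, 252, 245]), (187, [221, 226, 233]), (188, [153, 208, 244]), (189, [199, 248, 255]), (190, [198, 245, 255]), (191, [193, 242, 255]), (192, [184, 232, 255]), (193, [184, 232, 255]), (194, [188, 237, 255])]
[(220, [183, 231, 255]), (221, [184, 232, 255]), (222, [189, 238, 255]), (223, [196, 244, 255]), (224, [198, 247, 255]), (225, [193, 245, 255]), (226, [139, 189, 224]), (227, [18, 8, 4]), (228, [39, 34, 34]), (229, [52, 47, 47]), (230, [49, 45, 46]), (231, [43, 39, 41]), (232, [40, 38, 41]), (233, [43, 41, 42]), (234, [48, 45, 45]), (235, [49, 45, 48])]
[ 0.5235 -0.3     0.02  ]<string>:8: RuntimeWarning: Mean of empty slice.
  ret = ret.dtype.type(ret / rcount)
```

```bash
python3 -c "
from h import *
import pickle
c=pickle.load(open('c2.pkl','rb')); im=cv2.imread('pics/w2.png').astype(int)
W=[]
for a,b,t,z in((34,62,'s',.02),(76,150,'d',.02),(192,224,'g',.02)):
    V=[]
    for row in range(a,b,2):
        L=im[row,283:305]
        m={'s':L.min(1)>215,'d':L.sum(1)<330,'g':L[:,2]>L[:,0]+30}[t]
        x=np.where(m)[0]+283
        if len(x)>4: V.append(plane(c,((x.min()+x.max())/2,row),z))
    V=np.array(V); print(t,len(V),V.mean(0),V.std(0)); W.append(V)
for q in((293,181),(292,188),(292,207)): print(plane(c,q,.031))
A=np.vstack(W[1:]);f=np.polyfit(A[:,1],A[:,0],1);print(f,np.polyval(f,-.319))
goal([np.polyval(f,-.319),-.319,.06],1.57-f[0])
"
```

```text
s 14 [ 0.5249 -0.1243  0.02  ] [0.     0.0099 0.    ]
d 37 [ 0.5257 -0.2026  0.02  ] [0.0001 0.0256 0.    ]
g 16 [ 0.526  -0.3202  0.02  ] [0.0003 0.0122 0.    ]
[ 0.5258 -0.284   0.031 ]
[ 0.5247 -0.2926  0.031 ]
[ 0.5249 -0.3166  0.031 ]
[-0.0032  0.525 ] 0.5260320185213768
turn [ 0.0007  0.0002 -0.0013] shift [-4.0766  1.0237 19.0818] grip 0.9988809541096959
```

move_arm(targets="0 0 0 -4 1.03 5 1;0 0 0 -4 1.03 10 1;0 0 0 -4 1.03 14 1;0 0 0 -4 1.03 18 1;0 0 0 -4 1.03 21 1;0 0 0 -4 1.03 23 1;0 0 0 -4 1.03 24.2 1;0 0 0 -4 1.03 24.7 1;0 0 0 -4 1.03 24.7 1;0 0 0 -4 1.03 24.7 1;0 0 0 -4 1.03 24.7 1", force=45)

```text
time_s: 4.15
tcp_pos: [0.5262, -0.3201, 0.0045]
tool_rot: [0.707, 0.707, 0.0, 0.001]
ft_force: [0.7, 0.7, 0.3]
grip_width: 1.002
grip_force: 0.0
```

move_arm(targets="0 0 0 0 0 0 0.2;0 0 0 0 0 0 0;0 0 0 0 0 0 0;0 0 0 0 0 0 0;0 0 0 0 0 0 0;0 0 0 0 0 0 0;0 0 0 0 0 0 0;0 0 0 0 0 0 0;0 0 0 0 0 0 0;0 0 0 0 0 0 0", force=55)

```text
time_s: 5.15
tcp_pos: [0.5255, -0.3196, 0.0032]
tool_rot: [0.707, 0.707, 0.0, -0.0]
ft_force: [-0.9, 0.1, 0.4]
grip_width: 0.224
grip_force: 55.0
```

move_arm(targets="0 0 0 0 0 -1 0;0 0 0 0 0 -3 0;0 0 0 0 0 -5 0;0 0 0 0 0 -7 0;0 0 0 0 0 -8 0;0 0 -0.05 4 0.8 -8 0;0 0 -0.1 8 2 -8 0;0 0 -0.15 11 3 -8 0;0 0 -0.15 12 3.75 -8 0;0 0 -0.15 12 3.75 -8 0;0 0 -0.15 12 3.75 -8 0;0 0 -0.15 12 3.75 -8 0")

```text
time_s: 6.35
tcp_pos: [0.5627, -0.2011, 0.0831]
tool_rot: [0.653, 0.757, -0.0, -0.0]
ft_force: [-0.2, -0.2, -1.5]
grip_width: 0.226
grip_force: 55.0
```

```bash
python3 -c "
from h import *
import pickle
c=[];I=[]
for n in('wrist','scene','side'):
    k=cal(n);im=viewer.read_camera(n)[:,:,::-1];cv2.imwrite(f'pics/{n}3.png',im);c.append(k);I.append(im)
pickle.dump(c,open('c3.pkl','wb'))
a=cv2.resize(I[1][140:340,200:400],(400,400),interpolation=cv2.INTER_CUBIC)
b=cv2.resize(I[2][120:320,200:400],(400,400),interpolation=cv2.INTER_CUBIC)
cv2.imwrite('pics/m3.png',np.hstack([a,b]))
cv2.imwrite('pics/w3c.png',I[0])
s=sensors.sense();print(s['tcp_pos'],s['tool_rot'],s['wrist_torque'],s['ft_force'])
"
```

```text
[ 0.5627 -0.2008  0.0831] [ 0.6532  0.7572 -0.0001 -0.0001] [-0.1829  0.0132  0.05  ] [ 0.5811 -0.5056 -0.5686]
```

View pics/m3.png

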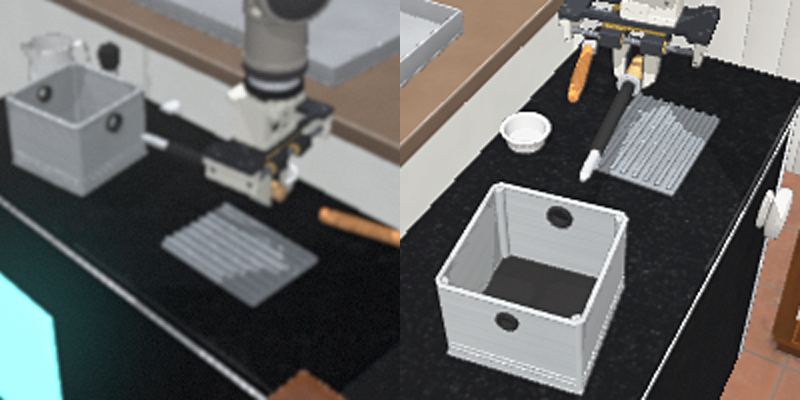

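View pics/w3c.png

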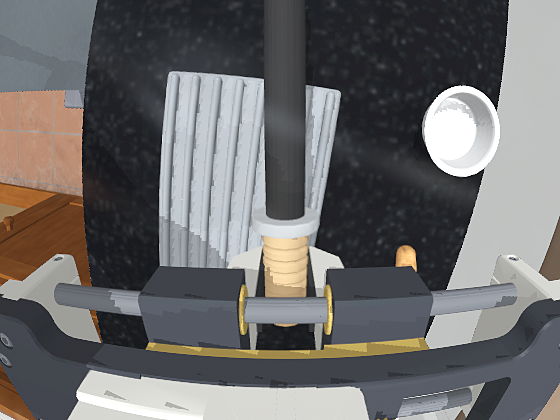

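The bar is held and clear of the mat. The nose is at about scene (273,209) and side (295,209). Now I'll measure droop and alignment against the bushes by centroids.

```bash
cat > meas.py <<'E'
from h import *
import pickle
c=pickle.load(open('c3.pkl','rb'))
S=cv2.imread('pics/scene3.png').astype(float);D=cv2.imread('pics/side3.png').astype(float)
def dark(I,u,v,w,t):
    g=I[v-w:v+w+1,u-w:u+w+1].mean(2); m=(g<t).astype(np.uint8)
    n,l,st,ct=cv2.connectedComponentsWithStats(m); k=1+np.argmax(st[1:,4]); return ct[k]+[u-w,v-w],st[k][2:]
E_s,a=dark(S,257,200,8,110);E_d,b=dark(D,280,228,9,90);F_s,d=dark(S,222,187,7,110);F_d,e=dark(D,254,281,9,90)
print(E_s,a,E_d,b,F_s,d,F_d,e)
cx,cy,yaw=.5142,.1470,.151
def bp(y,z): return np.array([cx-np.sin(yaw)*y,cy+np.cos(yaw)*y,z])
def proj(k,P):
    M=R.from_quat(k["rotation"]).inv().apply(P-np.array(k["eye"])); K=np.array(k["intrinsics"]); return K[:2,:2]@(M[:2]/M[2])+K[:2,2]
print("pred E scene",proj(c[1],bp(-.081,.098)),"side(inner)",proj(c[2],bp(-.068,.098)),"F scene(inner)",proj(c[1],bp(.066,.098)),"side",proj(c[2],bp(.079,.098)))
# bar spigot bright pixels
for n,I,k,(u,v,w) in(("scene",S,c[1],(277,210,9)),("side",D,c[2],(297,205,10))):
    print(n); print(I[v-w:v+w+1,u-w:u+w+1].mean(2).astype(int))
# wrist axis at bar height
g=cv2.imread('pics/wrist3.png').astype(float)
for z in(.102,):
    V=[]
    for row in range(70,200,5):
        L=g[row,240:330].mean(1); x=np.where(L<75)[0]+240
        x=x[abs(x-285)<24]; V.append(((x.min()+x.max())/2,row,len(x)))
    P=np.array([plane(c[0],p[:2],z) for p in V]); print(V[::6]); f=np.polyfit(P[:,1],P[:,0],1); print("bar yaw",-np.arctan(f[0]),"x at y=-.15",np.polyval(f,-.15),"boxline x",cx-np.tan(yaw)*(-.15-cy))
    print("nose pred scene/side level:")
t=R.from_euler('z',.15)
s=np.array([.5627,-.2008,.1]); 
for zz in(.102,.097,.092): 
    N=s+t.apply([0,.214,0]); N[2]=zz; print(zz,proj(c[1],N),proj(c[2],N))
E
python3 meas.py
```

```text
[256.6092 200.9885] [10 11 87] [279.42 228.15] [ 12  11 100] [222.087  186.4928] [ 9 10 69] [252.9868 280.5   ] [11 10 76]
pred E scene [258.0342 200.4432] side(inner) [278.407 228.69 ] F scene(inner) [222.9476 185.966 ] side [251.7934 281.0508]
scene
[[129 124 129 119  94  55  36  35  35  38  38  37  39  38  39  36  38  39
   37]
 [126 128 128 122  93  56  36  39  39  37  37  38  39  37  37  38  40  35
   39]
 [128 128 128 120  92  56  39  37  39  37  36  36  36  36  38  38  40  36
   40]
 [127 129 127 122  94  55  40  36  36  35  38  38  39  41  37  38  38  37
   43]
 [129 129 129 124 100  71  48  40  36  36  36  38  37  38  39  39  39  39
   38]
 [125 129 135 142 135 117 100  80  61  47  40  37  34  36  35  35  39  39
   38]
 [127 132 151 172 180 180 167 145 119  98  79  56  41  37  34  38  34  39
   38]
 [127 132 156 183 200 210 208 196 175 161 142 114  84  61  44  35  35  34
   33]
 [126 128 141 164 180 194 203 204 203 203 194 175 148 120  96  71  49  36
   37]
 [127 130 134 137 144 154 169 179 192 202 211 211 203 185 163 119  70  46
   42]
 [130 130 131 128 115 110 120 139 159 
[... 2269 characters left out ...]
38  36  33  32
   31  35  37]
 [ 37  35  36  37  33  31  32  29  33  26  25  26  26  27  33  32  32  46
   45  35  36]
 [ 36  30  32  33  32  30  32  34  34  29  28  26  29  35  41  34  36  48
   40  35  35]
 [ 33  36  40  45  40  38  33  32  31  33  33  28  27  35  36  33  31  32
   32  34  34]]
[(np.float64(285.0), 70, 33), (np.float64(285.0), 100, 24), (np.float64(284.5), 130, 4), (np.float64(284.5), 160, 33), (np.float64(285.0), 190, 39)]
bar yaw 0.12153041151378852 x at y=-.15 0.5558431056620841 boxline x 0.5593909898146903
nose pred scene/side level:
0.102 [271.6058 205.8633] [290.6836 207.0681]
0.097 [271.6637 207.3453] [290.6808 208.6788]
0.092 [271.7215 208.8213] [290.678  210.2776]
```

```bash
cat >> meas.py <<'E'
print('-----')
print("tri corrected",tri([(c[1],(271.9,207.5)),(c[2],(290,210.3))]),"raw",tri([(c[1],(270.7,208)),(c[2],(291,209.8))]))
print("E raw F raw using known y/z planes:",plane(c[1],E_s,.098),bp(-.081,.098),plane(c[2],E_d,.098),bp(-.068,.098),plane(c[1],F_s,.098),bp(.066,.098),plane(c[2],F_d,.098),bp(.079,.098))
print(c[0]["eye"],R.from_quat(c[0]["rotation"]).as_matrix())
def mid(k,rows,lo,hi,t): pass
# spigot/sleeve midline in side view -> intersect with vertical plane through bar
n=np.array([np.cos(.149),np.sin(.149),0]); p0=np.array([.5627,-.2008,.1])
G=D.mean(2)
for v in range(150,194,4):
    u0=int(round(313-(v-165)*0.47)); L=G[v,u0-14:u0+15]; print(v,u0-14,L.astype(int).tolist())
E
python3 meas.py | sed -n '/-----/,$p'
```

```text
-----
tri corrected (array([0.5322, 0.0127, 0.0941]), [np.float64(0.0010764912177881295), np.float64(0.0010764912177882748)]) raw (array([0.5288, 0.0124, 0.0953]), [np.float64(0.00041782849487239076), np.float64(0.0004178284948724305)])
E raw F raw using known y/z planes: [0.5214 0.0674 0.098 ] [0.5264 0.0669 0.098 ] [0.5233 0.0773 0.098 ] [0.5244 0.0798 0.098 ] [0.5003 0.2114 0.098 ] [0.5043 0.2122 0.098 ] [0.501  0.2229 0.098 ] [0.5023 0.2251 0.098 ]
[ 0.5511 -0.1181  0.2402] [[ 0.9892  0.1396  0.0452]
 [ 0.1467 -0.9407 -0.3058]
 [-0.0002  0.3092 -0.951 ]]
150 306 [88, 180, 183, 181, 178, 233, 171, 71, 36, 42, 156, 192, 190, 209, 214, 100, 175, 184, 182, 182, 182, 183, 171, 162, 68, 24, 28, 31, 30]
154 304 [28, 24, 36, 232, 230, 228, 229, 235, 148, 70, 164, 187, 198, 202, 210, 210, 157, 81, 175, 184, 181, 181, 182, 178, 161, 82, 28, 24, 26]
158 302 [33, 35, 33, 34, 29, 42, 139, 208, 204, 214, 212, 182, 212, 227, 225, 227, 203, 190, 163, 143, 227, 229, 228, 229, 235, 183, 70, 25, 29]
162 300 [34, 31, 30, 31, 28, 31, 31, 22, 106, 192, 168, 76, 47, 53, 54, 50, 52, 114, 181, 195, 111, 
[... 279 characters left out ...]
 109, 136, 137, 111]
174 295 [33, 32, 34, 32, 35, 38, 34, 34, 32, 35, 53, 59, 63, 62, 63, 59, 49, 49, 126, 147, 124, 114, 133, 136, 107, 133, 135, 109, 130]
178 293 [39, 39, 34, 33, 31, 34, 36, 36, 31, 37, 54, 60, 64, 63, 62, 59, 49, 70, 139, 125, 115, 122, 137, 108, 130, 137, 110, 117, 187]
182 291 [35, 35, 34, 38, 37, 35, 35, 41, 37, 38, 55, 58, 64, 63, 62, 59, 51, 61, 115, 120, 134, 137, 129, 125, 181, 124, 173, 183, 183]
186 289 [35, 40, 34, 29, 31, 31, 32, 31, 29, 39, 55, 59, 64, 63, 63, 59, 52, 56, 116, 136, 138, 117, 136, 138, 111, 175, 183, 183, 148]
190 287 [33, 30, 31, 31, 32, 31, 41, 42, 35, 41, 54, 59, 63, 64, 63, 60, 50, 71, 133, 139, 117, 135, 137, 114, 128, 176, 184, 171, 191]
```

move_arm(targets="0 0.008 0 0 0.2 0.1 0;0 0.016 -0.002 0 0.4 0.2 0;0 0.024 -0.004 0.6 0.4 0.2 0;0 0.024 -0.004 1.4 0.4 0.2 0;0 0.024 -0.004 2.2 0.4 0.2 0;0 0.024 -0.004 3 0.4 0.2 0;0 0.024 -0.004 3.5 0.4 0.2 0;0 0.024 -0.004 3.5 0.4 0.2 0;0 0.024 -0.004 3.5 0.4 0.2 0")

```text
time_s: 7.4
tcp_pos: [0.562, -0.1643, 0.0814]
tool_rot: [0.651, 0.759, 0.008, -0.009]
ft_force: [-0.6, -0.2, -1.8]
grip_width: 0.225
grip_force: 55.0
```

```bash
python3 -c "
from h import *
import pickle
c=[];I=[]
for n in('wrist','scene','side'):
    k=cal(n);im=viewer.read_camera(n)[:,:,::-1];cv2.imwrite(f'pics/{n}4.png',im);c.append(k);I.append(im)
pickle.dump(c,open('c4.pkl','wb'))
a=cv2.resize(I[1][165:245,220:300],(400,400),interpolation=cv2.INTER_CUBIC)
b=cv2.resize(I[2][180:260,250:330],(400,400),interpolation=cv2.INTER_CUBIC)
cv2.imwrite('pics/m4.png',np.hstack([a,b]))
s=sensors.sense();print(s['tcp_pos'],s['tool_rot'],s['wrist_torque'],s['ft_force'])
"
```

```text
[ 0.5619 -0.1648  0.0812] [ 0.6511  0.7589  0.0079 -0.009 ] [-0.2042  0.0345 -0.0184] [-0.7335  0.129  -1.14  ]
```

View pics/m4.png

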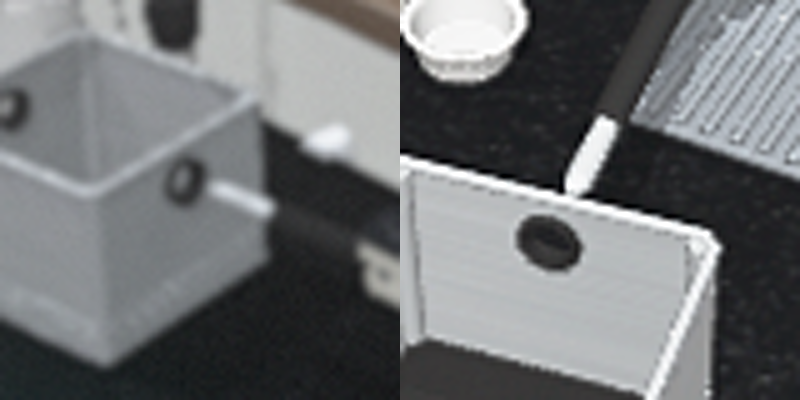

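```bash
cat > m4.py <<'E'
from h import *
import pickle,sys
t=sys.argv[1]; c=pickle.load(open(f'c{t}.pkl','rb'))
D=cv2.imread(f'pics/side{t}.png').astype(float).mean(2);S=cv2.imread(f'pics/scene{t}.png').astype(float).mean(2)
# side sleeve midline: walk rows, bright-step edges about the predicted line
P=[]
for v in range(160,200,2):
    u0=302-.49*(v-200)+ -2; L=D[v,int(u0)-22:int(u0)+22]; m=(L>46)&(L<72)
    x=np.where(m)[0]
    runs=np.split(x,np.where(np.diff(x)>1)[0]+1); k=max(runs,key=len)
    if 5<=len(k)<=9: P.append((v,int(u0)-22+k.mean(),len(k)))
P=np.array(P);f=np.polyfit(P[:,0],P[:,1],1);q=abs(np.polyval(f,P[:,0])-P[:,1]);P=P[q<1];f=np.polyfit(P[:,0],P[:,1],1)
print("side sleeve",len(P),"slope",f[0],"u at E",np.polyval(f,228.15),"(279.4) at F",np.polyval(f,280.5),"(253.0), widths",P[:,2])
Q=[]
for v in range(203,219):
    L=D[v,275:310]; x=np.where(L>160)[0]
    if 2<len(x)<9: Q.append((v,275+np.average(x,weights=L[x])))
Q=np.array(Q);print(Q.round(1).tolist(),"sleeve line there",np.polyval(f,Q[:,0]).round(1))
Q=[]
for u in range(263,274):
    L=S[195:215,u]-45; L[L<60]=0; Q.append((u,195+(L*np.arange(20)).sum()/L.sum()))
Q=np.array(Q);g=np.polyfit(Q[:,0],Q[:,1],1);print("scene slope",g[0],"v at E",np.polyval(g,256.6),"(201.0) at F",np.polyval(g,222.1),"(186.5)",Q.round(1).tolist())
E
python3 m4.py 4
```

```text
side sleeve 15 slope -0.4785714285714292 u at E 280.0710714285714 (279.4) at F 255.01785714285708 (253.0), widths [5. 5. 6. 7. 7. 8. 8. 8. 7. 7. 7. 8. 8. 8. 8.]
[[203.0, 302.6], [204.0, 296.4], [208.0, 289.0], [209.0, 288.5], [210.0, 288.0], [211.0, 287.5], [212.0, 287.0], [213.0, 286.5], [214.0, 286.0], [215.0, 285.5], [216.0, 285.0], [217.0, 282.5]] sleeve line there [292.1 291.6 289.7 289.2 288.8 288.3 287.8 287.3 286.8 286.4 285.9 285.4]
scene slope 0.16649654674079012 v at E 202.8091560881379 (201.0) at F 197.06502522558065 (186.5) [[263.0, 204.2], [264.0, 204.2], [265.0, 204.2], [266.0, 204.3], [267.0, 204.4], [268.0, 204.5], [269.0, 204.5], [270.0, 204.6], [271.0, 204.7], [272.0, 206.0], [273.0, 206.0]]
```

Run:
```python
import cv2,numpy as np
S=cv2.imread('pics/scene4.png').astype(float).mean(2)
np.set_printoptions(linewidth=200)
print(S[195:213,258:278].astype(int))
```

```text
[[111 117 121 125 128 128 128 130 124 129 128 127 126 113  84  52  37  37  41  38]
 [ 93 102 112 124 129 129 130 128 128 128 126 128 126 117  89  54  41  39  36  36]
 [ 63  71  91 112 125 130 127 128 126 128 124 127 128 119  92  53  40  36  39  40]
 [ 52  45  68 101 121 127 125 127 124 127 126 126 127 122  92  54  36  38  38  37]
 [ 58  43  61  94 116 128 125 126 127 125 127 126 128 120  91  55  37  38  38  39]
 [ 62  43  65  97 124 134 136 132 128 127 126 125 126 121  91  56  37  36  40  38]
 [ 54  48  74 116 150 166 169 162 152 139 130 126 128 122  91  53  35  39  33  37]
 [ 53  56  85 131 169 192 206 202 187 172 157 141 135 122  92  55  34  37  39  36]
 [ 54  62  94 131 165 191 207 213 211 201 189 176 161 143 109  68  42  33  34  38]
 [ 56  80 104 122 141 159 176 187 198 204 204 201 199 184 155 118  77  48  38  40]
 [ 76  96 112 120 124 129 142 153 163 177 189 202 211 215 200 172 123  70  44  45]
 [ 97 109 117 119 122 124 128 129 135 148 159 179 196 210 214 193 144  86  54  51]
 [115 119 120 122 125 122 126 125 125 127 135 147 162 178 187 169 125  74  54  52]
 [118 121 122 124 125 127 126 125 123 124 124 127 134 144 143 123  87  57  51  52]
 [123 121 125 128 125 125 124 124 127 124 125 123 130 125 111  87  58  47  49  48]
 [123 123 126 123 124 126 128 126 125 126 127 129 131 123 103  67  44  42  44  47]
 [124 127 125 125 125 123 126 126 127 129 130 130 131 126  99  64  39  34  40  41]
 [126 125 124 127 126 125 125 126 128 132 134 129 129 120 100  63  37  37  35  41]]
```

```bash
cat > j.py <<'E'
from h import *
def proj(k,P):
    M=R.from_quat(k["rotation"]).inv().apply(P-np.array(k["eye"])); K=np.array(k["intrinsics"]); return K[:2,:2]@(M[:2]/M[2])+K[:2,2]
a,b=cal('scene'),cal('side')
cx,cy,yaw=.5142,.147,.151
y=np.array([-np.sin(yaw),np.cos(yaw),0]);x=np.array([np.cos(yaw),np.sin(yaw),0]);z=np.array([0,0,1.])
def solve(P,dv,du):
    # dv: scene v of bar line minus bush at bush u; du: side u of bar line minus bush at bush v
    A=[]
    for k,i in((a,1),(b,0)):
        p=proj(k,P);t=proj(k,P+.01*y)-p
        row=[]
        for d in(x,z):
            m=proj(k,P+.001*d)-p; row.append((m-t*m[1-i]/t[1-i])[i])
        A.append(row)
    A=np.array(A); print(A.round(2).tolist(),"bar offset lateral,z mm:",np.linalg.solve(A,[dv,du]))
o=np.array([cx,cy,.098])
if __name__=="__main__":
    for du in(-.5,.7): solve(o-.075*y,-1.4,du)
    for du in(-.2,2.): solve(o+.072*y,-.7,du)
E
python3 j.py
```

```text
[[-0.23, -0.28], [-0.49, -0.17]] bar offset lateral,z mm: [-1.0015  5.7494]
[[-0.23, -0.28], [-0.49, -0.17]] bar offset lateral,z mm: [-4.4472  8.5528]
[[-0.22, -0.27], [-0.55, -0.19]] bar offset lateral,z mm: [-0.7828  3.2535]
[[-0.22, -0.27], [-0.55, -0.19]] bar offset lateral,z mm: [-6.3905  7.8161]
```

move_arm(targets="0 0 0 0 0 0.15 0;0 0 0 0.8 0 0.17 0;0 0 0 1.6 0 0.19 0;0 0 0 2.4 0 0.21 0;0 0 0 3.2 0 0.23 0;0 0 0 4 0 0.25 0;0 0 0 4.8 0 0.27 0;0 0 0 5.4 0 0.28 0;0 0 0 6 0 0.3 0;0 0 0 6 0 0.3 0;0 0 0 6 0 0.3 0")

```text
time_s: 8.65
tcp_pos: [0.5528, -0.1051, 0.0797]
tool_rot: [0.651, 0.759, 0.008, -0.009]
ft_force: [0.4, 0.2, -1.4]
grip_width: 0.222
grip_force: 55.0
```

```bash
python3 -c "
from h import *
import pickle
c=[];I=[]
for n in('wrist','scene','side'):
    k=cal(n);im=viewer.read_camera(n)[:,:,::-1];cv2.imwrite(f'pics/{n}5.png',im);c.append(k);I.append(im)
pickle.dump(c,open('c5.pkl','wb'))
a=cv2.resize(I[1][165:245,220:300],(400,400),interpolation=cv2.INTER_CUBIC)
b=cv2.resize(I[2][210:290,230:310],(400,400),interpolation=cv2.INTER_CUBIC)
cv2.imwrite('pics/m5.png',np.hstack([a,b]))
s=sensors.sense();print(s['tcp_pos'],s['tool_rot'],s['wrist_torque'],s['ft_force'])
"
```

```text
[ 0.5528 -0.1054  0.0797] [ 0.6511  0.7589  0.0079 -0.009 ] [-0.147  -0.0208  0.0121] [-0.4463  0.2323 -0.9087]
```

View pics/m5.png

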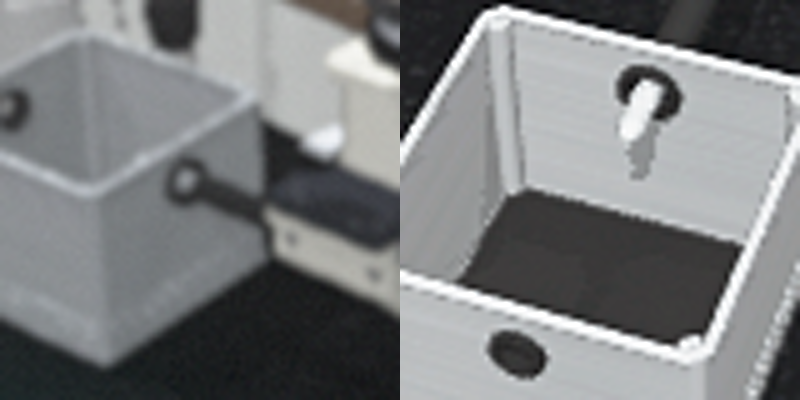

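move_arm(targets="0 0 0 0.7 0 0.02 0;0 0 0 1.4 0 0.03 0;0 0 0 2.1 0 0.05 0;0 0 0 2.8 0 0.07 0;0 0 0 3.5 0 0.08 0;0 0 0 4 0 0.1 0;0 0 0 4 0 0.1 0")

```text
time_s: 9.5
tcp_pos: [0.5464, -0.0647, 0.0796]
tool_rot: [0.651, 0.759, 0.008, -0.009]
ft_force: [0.4, -0.8, -1.8]
grip_width: 0.228
grip_force: 55.0
```

move_arm(targets="0 0 0 0.7 0 0.02 0;0 0 0 1.4 0 0.03 0;0 0 0 2.1 0 0.05 0;0 0 0 2.8 0 0.07 0;0 0 0 3.5 0 0.08 0;0 0 0 3.8 0 0.1 0;0 0 0 3.8 0 0.1 0")

```text
time_s: 10.2
tcp_pos: [0.5407, -0.0275, 0.0795]
tool_rot: [0.651, 0.759, 0.008, -0.009]
ft_force: [-0.6, -0.1, -1.1]
grip_width: 0.226
grip_force: 55.0
```

```bash
python3 -c "
from h import *
import pickle
c=[];I=[]
for n in('wrist','scene','side'):
    k=cal(n);im=viewer.read_camera(n)[:,:,::-1];cv2.imwrite(f'pics/{n}6.png',im);c.append(k);I.append(im)
pickle.dump(c,open('c6.pkl','wb'))
a=cv2.resize(I[1][165:245,210:290],(400,400),interpolation=cv2.INTER_CUBIC)
b=cv2.resize(I[2][210:290,230:310],(400,400),interpolation=cv2.INTER_CUBIC)
cv2.imwrite('pics/m6.png',np.hstack([a,b]))
s=sensors.sense();print(s['tcp_pos'],s['tool_rot'],s['wrist_torque'],s['ft_force'])
"
```

```text
[ 0.5409 -0.0282  0.0795] [ 0.651   0.759   0.0079 -0.009 ] [-0.1863  0.0605 -0.023 ] [-0.3073 -0.6829 -1.4513]
```

View pics/m6.png

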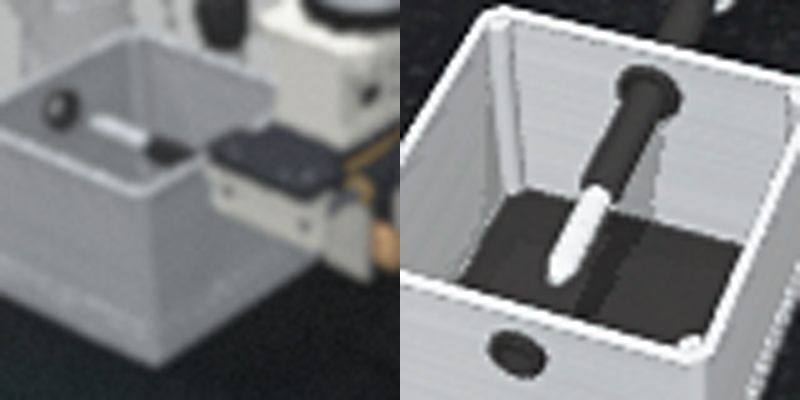

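move_arm(targets="0 0 0 0.7 0 0.02 0;0 0 0 1.4 0 0.03 0;0 0 0 2.1 0 0.05 0;0 0 0 2.7 0 0.07 0;0 0 0 3.3 0 0.08 0;0 0 0 3.8 0 0.09 0;0 0 0 3.8 0 0.09 0")

```text
time_s: 11.05
tcp_pos: [0.5349, 0.0103, 0.0796]
tool_rot: [0.651, 0.759, 0.008, -0.009]
ft_force: [-1.0, -0.5, -1.4]
grip_width: 0.226
grip_force: 55.0
```

move_arm(targets="0 0 0 0.5 0 0.01 0;0 0 0 1 0 0.02 0;0 0 0 1.5 0 0.04 0;0 0 0 1.8 0 0.04 0;0 0 0 1.8 0 0.04 0")

```text
time_s: 11.55
tcp_pos: [0.5322, 0.0278, 0.0796]
tool_rot: [0.651, 0.759, 0.008, -0.009]
ft_force: [-0.6, -0.2, -0.3]
grip_width: 0.226
grip_force: 55.0
```

move_arm(targets="0 0 0 0.2 0 0 0;0 0 0 0.4 0 0.01 0;0 0 0 0.5 0 0.01 0;0 0 0 0.5 0 0.01 0")

```text
time_s: 11.95
tcp_pos: [0.5315, 0.0324, 0.0796]
tool_rot: [0.651, 0.759, 0.008, -0.009]
ft_force: [0.1, -0.8, -1.5]
grip_width: 0.222
grip_force: 55.0
```

move_arm(targets="0 0 0 0.1 0 0 0;0 0 0 0.1 0 0 0;0 0 0 0.1 0 0 0")

```text
time_s: 12.25
tcp_pos: [0.5314, 0.0329, 0.0797]
tool_rot: [0.651, 0.759, 0.008, -0.009]
ft_force: [-0.1, -2.3, -1.3]
grip_width: 0.228
grip_force: 55.0
```

```bash
python3 -c "
from h import *
c=cal('wrist');W=viewer.read_camera('wrist')[:,:,::-1];D=viewer.read_camera('side')[:,:,::-1]
cv2.imwrite('pics/m7.png',np.hstack([cv2.resize(W[60:260,200:400],(400,400),interpolation=cv2.INTER_CUBIC),cv2.resize(D[210:310,220:320],(400,400),interpolation=cv2.INTER_CUBIC)]))
s=sensors.sense();print(s['tcp_pos'],s['ft_force'])"
```

```text
[0.5315 0.0329 0.0797] [ 0.0843 -3.8203 -0.8839]
```

View pics/m7.png

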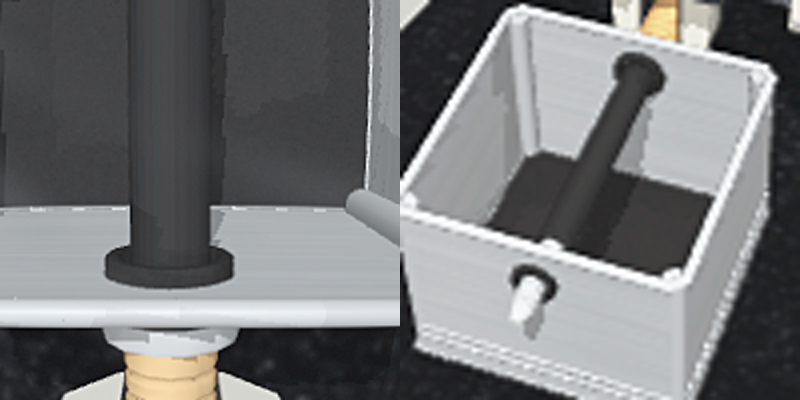

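move_arm(targets="0 0 0 0.05 0 0 0;0 0 0 0.05 0 0 0;0 0 0 0.05 0 0 0")

```text
time_s: 12.65
tcp_pos: [0.5315, 0.0329, 0.0797]
tool_rot: [0.651, 0.759, 0.008, -0.009]
ft_force: [0.4, -6.7, -0.7]
grip_width: 0.226
grip_force: 55.0
```

```bash
python3 -c "
from h import *
from j import proj,o,y,b
D=viewer.read_camera('side')[:,:,::-1];cv2.imwrite('pics/side8.png',D)
s=sensors.sense();print(s['tcp_pos'],s['ft_force'],s['wrist_torque'])
for d in(.079,.096,.101,.104): print(d,proj(b,o+d*y)+[1.2,-.5])
print(D[278:296,242:262].mean(2).astype(int))
a=cv2.cvtColor(cv2.imread('pics/side6.png'),6);e=cv2.cvtColor(D.copy(),6)
print(cv2.phaseCorrelate(a[225:315,215:300].astype(float)[45:],e[225:315,215:300].astype(float)[45:]))"
```

```text
[0.5315 0.0329 0.0798] [ 0.5407 -7.1013 -0.6436] [-1.2199  0.101  -0.0178]
0.079 [252.9934 280.5508]
0.096 [249.4717 287.4795]
0.101 [248.4158 289.557 ]
0.104 [247.7777 290.8123]
[[195 194 194 194 199 171  78  45  41  64  46  51  49  53  65 164 199 196
  193 191]
 [196 196 194 195 200 136  61  33  50 207 232 197  94  50  47  64 126 191
  196 195]
 [194 195 195 196 200 134  58  31 146 232 236 237 236 148  64  43  48 194
  199 194]
 [197 196 196 195 195 199  80  51 227 244 246 235 235 207 112  56  35 119
  192 197]
 [194 195 196 197 196 201 157 163 238 245 244 243 221 188  88  47  31 144
  192 193]
 [198 198 197 195 194 195 187 225 243 245 243 241 227 143  57  41  53 187
  196 193]
 [196 196 197 198 197 195 204 235 243 243 242 234 232 105  40  36 141 194
  194 193]
 [195 194 193 194 194 194 228 243 244 243 240 225 176  99  85 185 194 192
  191 192]
 [196 196 196 196 192 191 237 245 246 245 235 222 175 147 188 197 198 194
  192 190]
 [195 195 196 196 195 209 244 247 247 245 229 173 150 147 194 197 194 191
  193 193]
 [197 196 196 195 193 205 244 247 246 241 223 158 145 144 191 194 194 195
  195 194]
 [196 196 197 197 194 222 245 248 243 224 156 148 149 146 188 192 191 192
  193 194]
 [193 193 193 195 195 201 207 226 218 149 143 148 148 145 191 195 193 192
  191 191]
 [195 195 194 192 191 194 198 203 178 149 150 150 146 189 195 194 195 194
  194 194]
 [194 195 195 196 194 193 192 192 193 153 149 148 145 191 195 194 193 193
  194 193]
 [195 196 194 194 195 195 195 195 196 152 145 145 187 194 193 194 194 195
  194 192]
 [195 195 196 196 195 194 195 193 196 194 152 143 189 191 191 191 193 193
  193 193]
 [198 197 197 195 196 196 196 195 194 194 192 192 195 194 193 192 191 191
  191 191]]
((-0.09825626183737768, 0.5081964219236212), 0.8104289396495044)
```

move_arm(targets="0 0 0 -0.04 0 0 0;0 0 0 -0.04 0 0 0;0 0 0 -0.04 0 0 0")

```text
time_s: 13.0
tcp_pos: [0.5315, 0.033, 0.0797]
tool_rot: [0.651, 0.759, 0.008, -0.009]
ft_force: [-0.6, -6.5, 0.4]
grip_width: 0.223
grip_force: 55.0
```

```bash
python3 -c "
from h import *
s=sensors.sense();print(s['tcp_pos'],s['ft_force'],s['grip_force']);print(order.job_done())"
```

```text
[0.5315 0.033  0.0797] [-0.6006 -6.5462  0.376 ] 54.99238729476929
the job is handed in; nothing more can be done
None
```

The bar is fully home and I've handed the job in: the collar sits against the first bush under about 6.5 N, the nose stands roughly 22 mm out of the far bush, and the gripper is still holding the wooden grip for you to fit the wing nut.

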